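Set and lock the dust extractor's dial

TASK

Before carving starts, set the dust extractor on the control desk: turn the black knob clockwise until its nib points at the small rider clipped on the rim of its scale, let go of the knob, and then swing the steel lock hook beside it across until it is fully home in its catch. Leave the rider where it is and do not push the tools, stone, cup and tape lying about.

Things in the scene. Friction and masses are not known exactly. Their poses are not given: they have to be found in the camera images.
- desk: grey steel control desk, 260 deep (x), 300 wide (y); origin under its centre on the table, -x is its front. Its panel rises at 30 degrees from 45 mm high at the front edge to 160 mm at x = 70, then a level ledge. On it: the dial to the left (+y), the lock hook in the middle, opening to the right; a low gauge and a rocker switch are not used
- dial_axis (a point): fixed point on the knob's turning axis, 35 mm above the panel face, the height to grip with the TCP. Axes are the panel's: x up the slope, y to the left, z out of the panel (the axis to turn about, 30 degrees from vertical)
- knob (a joint): angle of the knob (rad, 0 to 4.3, clockwise positive): at a, its nib and grip bar point along (cos a, -sin a) of dial_axis. Black skirt 56 mm across; grip bar 46 long, 14 thick, reaching 11 to 41 mm above the panel. A black nib at the skirt and a white line on the bar's top mark its pointing end. Stiff, stays put; needs 1.7 to 3.4 rad, so regrasp
- rider (a joint): angle of the rider, counted as for the knob: the knob is right when both are equal. The rider is a dark steel clip 5 wide, on the rim of the 96 mm white scale disc, from 39 to 53 mm off the axis and up to 9 mm above the panel
- nib_tip (a point): tip of the knob's nib, 37 mm off the axis, 8.5 mm above the panel
- rider_tip (a point): point just inside the rider, 37 mm off the axis, 8.5 mm above the panel: here the nib's tip belongs
- hook_pivot (a point): fixed point on the hook's turning axis, 35 mm above the panel, 70 mm down the slope from the panel's centre; axes as for dial_axis
- hook (a joint): angle of the lock hook (rad, 0 to 1.5): 0 is closed, toe in the catch, against the stop; at h the arm points along (cos h, -sin h) of hook_pivot. Flat steel arm, 12 wide, 128 long, its top 12 mm above the panel; a side finger with a rubber shoe closes on the knob's skirt. Stays where it is left
- hook_post (a point): on the axis of the upright round post on the hook arm by which it is moved: 14 mm across, 60 mm from the pivot, reaching from 12 to 46 mm above the panel; this point is 35 mm above the panel. The catch, 122 mm from the pivot, is a steel bracket 22 mm high, open to the right
- chisel_flat: loose steel chisel, 200 long, 13 thick, with a 24 wide edge, lying before the desk; origin under its centre, x along it
- chisel_point: loose steel point chisel, 220 long, 13 thick, lying before the desk; origin under its centre, x along it
- mallet: round wooden mallet, 92 across, 215 high, standing on its head to the right of the desk; origin at its foot
- brush: wooden dust brush 200 long, 42 wide, lying to the left of the desk; origin under its centre, x along it
- offcut: pale stone offcut, 90 x 60 x 60 high, to the right of the desk; origin at its foot
- tape: grey tape measure, 44 x 60 x 34 high, on the desk's ledge; origin under its centre
- chalk_cup: steel cup, 70 across, 80 high, to the left of the desk; origin at its foot

How it is judged (in metres and radians):
On the way, in this order (a step that is already met when the one before it is completed fails the run):
1. the nib's tip is within 3.5 mm (about 5 degrees) of the rider's point and the knob is let go, while the hook is still open (more than 0.6 rad) (distance between nib_tip and rider_tip below 0.0035 m and contact force between the fingers and knob below 0.3 N and value of joint hook above 0.6 rad), for 0.2 s.
2. the hook is swung fully home, within 0.04 rad (2.4 mm at the post) of its stop (value of joint hook below 0.04 rad), for 0.2 s.
At the end, for the whole second after the job is handed in: The nib's tip is within 3.5 mm (about 5 degrees) of the rider's point, the hook is closed within 0.04 rad (2.4 mm at the post) of its stop in the catch, and both are let go and at rest (distance between nib_tip and rider_tip below 0.0035 m and value of joint hook below 0.04 rad and contact force between the fingers and knob below 0.3 N and contact force between the fingers and hook below 0.3 N and not (velocity of joint knob above 0.05 rad/s) and not (velocity of joint knob below -0.05 rad/s) and not (velocity of joint hook above 0.05 rad/s) and not (velocity of joint hook below -0.05 rad/s)); the robot touches nothing.
It fails at once if the rider is shifted by more than 2 mm (distance of rider_tip from where it was at the start of the episode above 0.002 m).
It fails at once if a bystander (chisels, mallet, brush, offcut, tape or cup) is pushed more than 20 mm from its place (distance of any of chisel_flat, chisel_point, mallet, brush, offcut, tape, chalk_cup from where it was at the start of the episode above 0.02 m).
It also fails if it takes over 64 s, if anything falls off the work surface, if the arm or the gripper's body presses on something with over 40 N, if the wrist force passes 120 N, or if a joint passes its speed limit or range.

ROBOT

A 6-joint arm with a two-finger parallel gripper is mounted at the origin on the work surface. World frame = base frame: x ahead of the robot, y to its left, z up, the work surface at z = 0. Lengths are in m, angles in degrees, forces in N, time in s.
With the tool pointing down it reaches from about 0.35 to 0.975 m from the base axis. Payload 4.9 kg.
Tool frame: the origin (TCP) lies between the finger pads, 19 mm behind the fingertips; this is the grasp point; z points along the fingers, y is the line along which they close (so a half turn about z gives the same grasp; the last joint's range is limited). The gripper opens to 85 mm and grips with 20 to 120 N. Pads are 22 mm wide; open, the fingers measure 114 mm over their backs; the gripper's body (76 mm by 85 mm) begins 54 mm behind the grasp point. The pads swing forward as they close: fully open they stand 13 mm farther back than shut.
Start: joints at [-69.844, 3.019, 92.412, -0, 84.569, -6.818], TCP at [0.283, -0.557, 0.25] pointing down, gripper open.
Joint ranges: [-172.51, 172.51], [-57.92, 126.97], [3.15, 148.05], [-58.71, 238.71], [5.1, 150.11], [-179.66, 179.66]. Speed limits (degrees/s): [147.25, 147.25, 180, 180, 180, 180].

INTERFACE

Orientations are given as a 3x3 rotation matrix whose columns are the frame's x, y, z axes.
In Python, from workcell import robot gives the robot as it stands. The module is installed in compiled form; this text tells all that it offers.
- The arm moves only by the tool send_rows, never from a script. Its argument "commands" is a list that holds one entry, the list of rows, each a list of 5 numbers: the shift along the tool's x, y, z in mm, then the turn about the tool's z in degrees, then the opening, from 0 (shut) to 1 (fully open). In form: [[[x, y, z, turn, fingers], ...]]. A call has exactly 8 rows; each row shifts and turns the commanded pose from where the row before left it, along the tool's axes as they then stand; what a row does not reach is not made up. A row lasts 1/8 s, in which the tool goes at most 62.5 mm and 10.7 degrees, less where a joint would pass 70% of its speed; a pose out of reach is approached as far as the arm can. A call is refused whole if a number of a shift passes 62.5 or a number of a turn 10.7, either way. A call with a gripper value outside its range is refused whole. The fingers move at their own pace and stop on an object; the grip force is fixed at half the most. Time passes only in rows, so rows that do not move let the fingers close, or fill a call up. It gives the time, the measured TCP pose, the force, the opening and the grip force at its end, in the units of the state.
- robot.observe(): the state, without advancing time (a new reading comes with each control period).
- robot.grab_frame(name): name is "side" or "top" or "wrist"; returns a dict with "color" (480x640x3 uint8, blue, green, red), "K" (3x3 intrinsics, pixels), "cam_to_world" (4x4, takes a point from camera to world coordinates); the wrist camera has in their place "hand_eye" (4x4, takes a point from camera to tool coordinates, whose origin is the TCP and whose axes are the flange's). Camera axes: x right, y up, looking along -z (the intrinsics and any distortion apply to the point x, -y, -z); pixel columns grow to the right and rows downward; lengths in m; the calibration is good to about 2 mm. A picture is of the moment at which its call begins: read the wrist's pose just before it. There is no depth.
- robot.job_done(): hands the job in; it is judged then, once.
The state is a dict: "time": time; "joints": joint angles; "dq": joint speeds; "tau": joint torques, N m; "tcp_pos": TCP position; "tool_rot": TCP orientation; "wrist_force": force on the tool from outside, world axes, zero at the start; "ft_torque": the same for the moment, N m; "opening": opening from 0.0 (shut) to 1.0 (fully open); "grip_force": force on a finger pad.
Only numpy, scipy, OpenCV 4.12 (cv2) and the standard library are available. Lean on these libraries where they do the work, as an engineer would, in place of code of your own. Each camera call takes 0.05 s, during which the arm holds its last target. There are 200 camera calls.

## Working session

There is one attempt and no reset: what is moved stays moved. The work goes in short steps, Python scripts to look and compute and a tool call to move; the robot and the scene stay as the last step left them, time stands still between calls to the robot, and variables do not carry over. Pictures are saved under pics/ and viewed, at most 10 in all, crops included, and the job is handed in when it is done.

Besides the shell and the picture viewer there is one more tool, called after ">>>" in YAML: its name, and indented under it one key for each argument. send_rows: Moves the arm, as the interface text tells. Its arguments: {"type":"object","properties":{"commands":{"type":"array"}},"required":["commands"]}

```bash
mkdir -p pics; python3 - <<'E'
from workcell import robot
import cv2,numpy as np,pickle
s=robot.observe();print(s)
d={}
for n in("side","top"):
    f=robot.grab_frame(n);d[n]=f;cv2.imwrite(f"pics/{n}0.png",f["color"]);print(n,f["K"],f["cam_to_world"],[k for k in f])
pickle.dump(d,open("f0.pkl","wb"))
E
```

```text
{'time': 0.0, 'joints': array([-6.98432572e+01,  3.05633559e+00,  9.24929838e+01,  2.18969544e-04,
        8.45671548e+01, -6.81818571e+00]), 'dq': array([-0.01129461,  0.00169954, -0.03851162,  0.01715977, -0.02176299,
        0.04955855]), 'tau': array([-2.50874378e-03, -3.93679547e+01, -3.70182431e+01, -3.83768902e-04,
        6.81197052e-03,  3.58079390e-06]), 'tcp_pos': array([ 0.28329911, -0.55645048,  0.24876366]), 'tool_rot': array([[ 8.91205347e-01,  4.53599540e-01, -6.96929330e-04],
       [ 4.53600010e-01, -8.91203335e-01,  1.90966143e-03],
       [ 2.45115802e-04, -2.01802763e-03, -9.99997934e-01]]), 'wrist_force': array([ 0.00206403, -0.41524851, -0.11120031]), 'ft_torque': array([0.06573133, 0.0241142 , 0.02926549]), 'grip_force': 0.0, 'opening': 1.0003932144304961}
side [[494.84898952   0.         319.18484672]
 [  0.         494.84898952 234.90664356]
 [  0.           0.           1.        ]] [[-0.81971683  0.43057204 -0.37771951  0.2182635 ]
 [-0.5725922  -0.63240521  0.52172965  0.52795871]
 [-0.01422959  0.64394982  0.76493539  0.81951944]
 [ 0.          0.          0.          1.        ]] ['color', 'K', 'cam_to_world']
top [[487.32816931   0.         316.63343706]
 [  0.         487.32816931 231.48066548]
 [  0.           0.           1.        ]] [[-0.01126479  0.99340589 -0.11409578  0.4301181 ]
 [-0.99975996 -0.0090449   0.01995544  0.04679639]
 [ 0.01879187  0.11429319  0.99326932  1.16458896]
 [ 0.          0.          0.          1.        ]] ['color', 'K', 'cam_to_world']
```

View pics/top0.png

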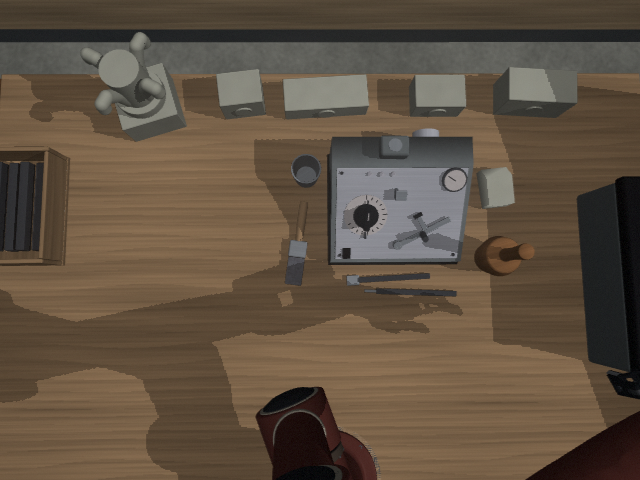

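View pics/side0.png

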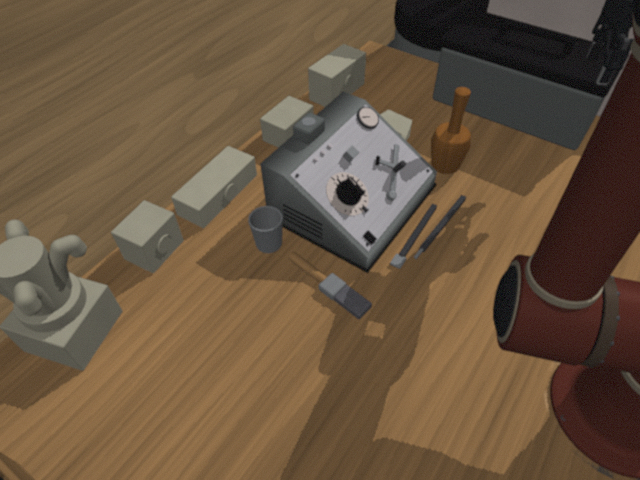

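The top view shows the desk at pixels (328–472, 136–264), with the dial near (366, 216), the hook near (420, 232) and the tools in front of it. Next I'll enlarge both views.

```bash
python3 - <<'E'
import cv2,pickle
d=pickle.load(open("f0.pkl","rb"))
c=d["top"]["color"][158:268,325:475];cv2.imwrite("pics/tc.png",cv2.convertScaleAbs(cv2.resize(c,None,fx=5.3,fy=5.3,interpolation=cv2.INTER_CUBIC),alpha=1.3))
c=d["side"]["color"][90:270,255:445];cv2.imwrite("pics/sc.png",cv2.convertScaleAbs(cv2.resize(c,None,fx=3.3,fy=3.3,interpolation=cv2.INTER_CUBIC),alpha=1.3))
E
```

```text
(no output)
```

View pics/tc.png

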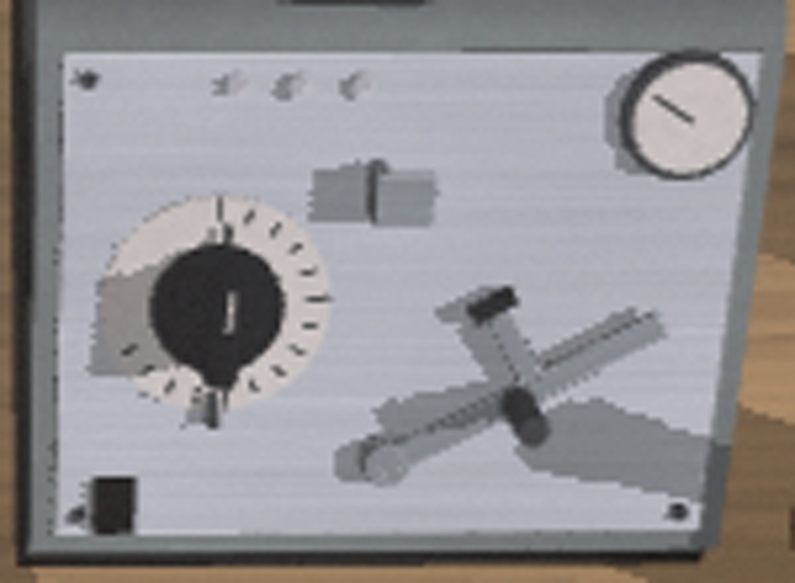

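View pics/sc.png

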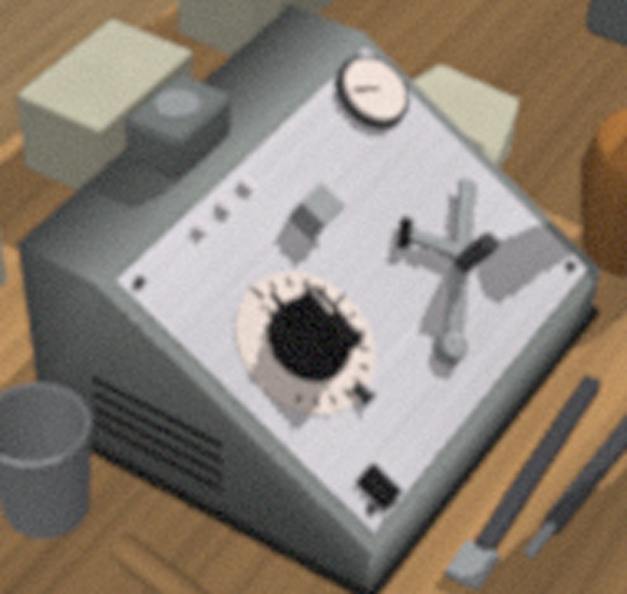

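The crops show the nib uphill at top-crop (225, 232), with the bar's tail at (228, 385) and the white line at (230, 312). The rider is downhill at (207, 408). The hook pivot is at (385, 460) and its post top at about (536, 432). Next I fit the desk pose.

```bash
cat > h.py <<'E'
import numpy as np,pickle,cv2
from scipy.optimize import least_squares
s3,c3=.5,np.sqrt(3)/2
def proj(P,K,T):
    p=(np.atleast_2d(P)-T[:3,3])@T[:3,:3]; p=p*[1,-1,-1]
    q=p@K.T; return q[:,:2]/q[:,2:]
def ray(uv,K,T):
    d=np.linalg.inv(K)@np.r_[uv,1]*[1,-1,-1]; return T[:3,3],T[:3,:3]@d
def desk(q):
    c,s=np.cos(q[2]),np.sin(q[2]); return np.array([[c,-s,0],[s,c,0],[0,0,1.]]),np.array([q[0],q[1],0])
# panel frame: origin panel centre on face (desk x=-30,z=.1025)
Pp=np.array([[c3,0,-s3],[0,1,0],[s3,0,c3]])
def panel(q):
    R,t=desk(q); return R@Pp, t+R@np.array([-.03,0,.1025])
def onpanel(uv,K,T,q,h=0):
    R,t=panel(q); o,d=ray(uv,K,T); o=R.T@(o-t); d=R.T@d
    return o+d*(h-o[2])/d[2]
E
python3 - <<'E'
from h import *
d=pickle.load(open("f0.pkl","rb"))
tc=lambda u,v:np.array([325+(u+.5)/5.3-.5,158+(v+.5)/5.3-.5]); sc=lambda u,v:np.array([255+(u+.5)/3.3-.5,90+(v+.5)/3.3-.5])
FL,FR,BL,BR=[-.13,.15,.045],[-.13,-.15,.045],[.07,.15,.16],[.07,-.15,.16]
obs=[("top",FL,tc(22,552)),("top",FR,tc(712,550)),("top",BL,tc(20,50)),("top",BR,tc(787,47)),
("side",FL,sc(372,562)),("side",FR,sc(594,275)),("side",BL,sc(115,280)),("side",BR,sc(362,38))]
def res(q):
    R,t=desk(q); return np.concatenate([proj(R@np.array(P)+t,d[n]["K"],d[n]["cam_to_world"])[0]-uv for n,P,uv in obs])
r=least_squares(res,[.6,0,0],loss="soft_l1");q=r.x;print(q,res(q).reshape(-1,2).round(1).tolist())
pickle.dump(q,open("q.pkl","wb"))
f=d["top"];g=d["side"];R,t=panel(q)
for nm,uv,h in[("dialL",tc(104,297),0.002),("dialR",tc(331,297),.002),("dialT",tc(218,193),.002),("nib",tc(225,232),.0085),("rider",tc(207,405),.009),("line",tc(231,312),.041),("tail",tc(228,388),.041),("pivot",tc(385,460),.014),("post",tc(536,432),.046),("shoe",tc(492,303),.014)]:
    p=onpanel(uv,f["K"],f["cam_to_world"],q,h);print(nm,(p*1e3).round(1),(R@p+t).round(4))
for nm,uv,h in[("rider_s",sc(360,395),.009),("pivot_s",sc(455,345),.014),("post_s",sc(488,243),.046),("tip",sc(468,182),.012)]:
    p=onpanel(uv,g["K"],g["cam_to_world"],q,h);print(nm,(p*1e3).round(1))
from workcell import robot
print(robot.grab_frame("wrist")["hand_eye"],robot.grab_frame("wrist")["K"])
E
```

```text
[ 0.6154922  -0.1532085  -0.00364256] [[0.0, 1.1], [-0.3, 0.6], [1.8, -1.9], [-1.6, -1.7], [0.4, -0.7], [2.3, -0.2], [-6.3, 2.2], [0.5, -0.4]]
dialL [  6.4 117.7   2. ] [ 0.5904 -0.0355  0.1074]
dialR [ 5.9 23.3  2. ] [ 0.5897 -0.1298  0.1072]
dialT [51.6 72.3  2. ] [ 0.6295 -0.081   0.1301]
nib [37.1 69.5  8.5] [ 0.6136 -0.0837  0.1284]
rider [-39.7  73.8   9. ] [ 0.5469 -0.0792  0.0905]
line [14.9 69.9 41. ] [ 0.5782 -0.0832  0.1455]
tail [-18.1  69.6  41. ] [ 0.5496 -0.0833  0.1289]
pivot [-63.3  -1.9  14. ] [ 0.5237 -0.1548  0.083 ]
post [-36.2 -56.1  46. ] [ 0.5309 -0.209   0.1242]
shoe [  7.6 -41.1  14. ] [ 0.5849 -0.1942  0.1184]
rider_s [-43.6  76.6   9. ]
pivot_s [-67.6  -0.5  14. ]
post_s [-37.3 -51.7  46. ]
tip [  -3.7 -110.7   12. ]
[[ 1.28164671e-03  9.61877473e-01  2.73477757e-01  6.99249228e-02]
 [ 9.99998238e-01 -8.57633464e-04 -1.66999373e-03 -1.43720954e-03]
 [-1.37178568e-03  2.73479415e-01 -9.61876878e-01 -1.23491553e-01]
 [ 0.00000000e+00  0.00000000e+00  0.00000000e+00  1.00000000e+00]] [[377.53546495   0.         324.06871882]
 [  0.         377.53546495 236.88828888]
 [  0.           0.           1.        ]]
```

>>> send_rows:
  commands:
    - [[39.8,-24,-6.3,0,1],[39.8,-24,-6.3,0,1],[39.8,-24,-6.3,0,1],[39.8,-24,-6.3,0,1],[39.8,-24,-6.3,0,1],[39.8,-24,-6.3,0,1],[39.8,-24,-6.3,0,1],[39.8,-24,-6.3,0,1]]

```text
time: 1.2
tcp_pos: [0.4807, -0.24, 0.3005]
tool_rot: [[0.891, 0.454, 0.0], [0.454, -0.891, 0.0], [0.0, 0.0, -1.0]]
wrist_force: [1.0, -0.9, 0.6]
opening: 0.998
grip_force: 0.0
```

>>> send_rows:
  commands:
    - [[39.8,-24,0,0,1],[39.8,-24,0,0,1],[39.8,-24,0,0,1],[39.8,-24,0,0,1],[0,0,0,-10,1],[0,0,0,-10,1],[0,0,0,-10,1],[0,0,0,-10,1]]

```text
time: 2.2
tcp_pos: [0.5784, -0.0835, 0.3001]
tool_rot: [[0.386, 0.923, -0.001], [0.923, -0.386, 0.0], [-0.0, -0.001, -1.0]]
wrist_force: [-1.0, 0.9, -0.0]
opening: 0.999
grip_force: 0.0
```

>>> send_rows:
  commands:
    - [[0,0,0,-10,1],[0,0,0,-10,1],[0,0,0,-10,1],[0,0,0,-10,1],[0,0,0,-10,1],[0,0,0,-10,1],[0,0,0,-10,1],[0,0,0,-10,1]]

```text
time: 3.2
tcp_pos: [0.5783, -0.0836, 0.3001]
tool_rot: [[-0.842, 0.54, -0.001], [0.54, 0.842, 0.0], [0.0, -0.0, -1.0]]
wrist_force: [0.3, 0.9, 0.8]
opening: 1.0
grip_force: 0.0
```

>>> send_rows:
  commands:
    - [[0,0,10,-10,1],[0,0,10,-10,1],[0,0,10,-10,1],[0,0,10,-2,1],[0,0,10,0,1],[0,0,0,0,1],[0,0,0,0,1],[0,0,0,0,1]]

```text
time: 4.2
tcp_pos: [0.5788, -0.0837, 0.2511]
tool_rot: [[-1.0, 0.018, 0.001], [0.018, 1.0, -0.0], [-0.001, -0.0, -1.0]]
wrist_force: [-1.1, 0.1, -0.6]
opening: 0.996
grip_force: 0.0
```

```bash
cat >> h.py <<'E'
def wrist(name):
    from workcell import robot
    s=robot.observe();f=robot.grab_frame("wrist")
    B=np.eye(4);B[:3,:3]=s["tool_rot"];B[:3,3]=s["tcp_pos"]
    T=B@f["hand_eye"];cv2.imwrite(f"pics/{name}.png",f["color"]);pickle.dump((f["color"],f["K"],T),open(f"{name}.pkl","wb"))
    print(s["time"],s["tcp_pos"].round(4),s["tool_rot"].round(3).tolist(),s["joints"].round(1),s["wrist_force"].round(2))
    return f["color"],f["K"],T
def rect(img,K,T,q,x0,x1,y0,y1,px,h=0.0085):
    """rectified view of the plane at height h: up = panel +x, left = +y"""
    R,t=panel(q);src=[];dst=[]
    for x in(x0,x1):
        for y in(y0,y1):
            src.append(proj(R@np.array([x,y,h])+t,K,T)[0]);dst.append([(y1-y)*px*1e3,(x1-x)*px*1e3])
    H,_=cv2.findHomography(np.array(src),np.array(dst))
    return cv2.warpPerspective(img,H,(int((y1-y0)*px*1e3),int((x1-x0)*px*1e3)),flags=cv2.INTER_CUBIC)
E
python3 - <<'E'
from h import *
wrist("w1")
E
```

```text
4.2 [ 0.5788 -0.0837  0.2511] [[-1.0, 0.018, 0.001], [0.018, 1.0, -0.0], [-0.001, -0.0, -1.0]] [ -15.5   -2.5   97.8    0.    84.6 -104.5] [-1.08  0.08 -0.63]
```

View pics/w1.png

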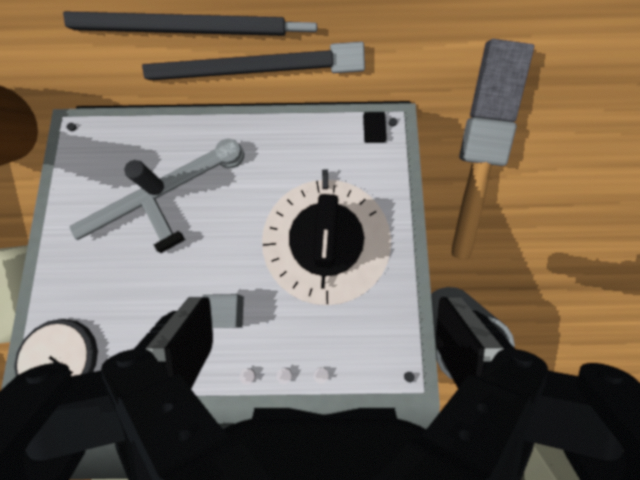

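Wrist view: dial centre at about (327, 242), nib at (323, 282) pointing uphill, rider at (325, 179). The hook pivot is at (229, 152) and its post top at (137, 170). Next I refine the desk pose and the dial geometry with this view.

```bash
python3 - <<'E'
from h import *
img,K,T=pickle.load(open("w1.pkl","rb"))
q0=pickle.load(open("q.pkl","rb"))
FL,FR=np.array([-.13,.15,.045]),np.array([-.13,-.15,.045])
def res(q,full=0):
    R,t=desk(q);Rp,tp=panel(q)
    r=[proj(R@FL+t,K,T)[0]-[412,103],proj(R@FR+t,K,T)[0]-[55,108]]
    p=onpanel([229,150],K,T,q,.016); r.append([(p[0]+.07)*1400,0])
    return np.concatenate(r)
q=least_squares(res,q0).x;print(q,res(q).round(1))
pickle.dump(q,open("q.pkl","wb"));R,t=panel(q)
for nm,uv,h in[("pivot",(229,150),.016),("post",(137,170),.046),("dR",(262,241),.002),("dL",(392,241),.002),("dB",(326,305),.002),("nib",(323,286),.0085),("riderin",(325,188),.009),("riderout",(325,170),.009),("tip",(75,233),.012),("lineA",(326,230),.041),("lineB",(324,257),.041)]:
    p=onpanel(uv,K,T,q,h);print(nm,(p*1e3).round(1),(R@p+t).round(4))
r=rect(img,K,T,q,-.065,.065,.005,.135,4.5)
cv2.imwrite("pics/r1.png",r)
E
```

```text
[ 0.62042343 -0.15691177 -0.00319057] [ 2.6  1.5 -2.5  1.9  2.3  0. ]
pivot [-68.4   3.1  16. ] [ 0.5232 -0.1535  0.0822]
post [-39.3 -48.7  46. ] [ 0.5333 -0.2053  0.1227]
dR [-0.7 27.8  2. ] [ 0.5889 -0.1291  0.1039]
dL [  0.6 124.7   2. ] [ 0.5903 -0.0321  0.1045]
dB [47.1 75.   2. ] [ 0.6304 -0.0819  0.1278]
nib [34.2 73.1  8.5] [ 0.6161 -0.0838  0.127 ]
riderin [-39.5  75.3   9. ] [ 0.552  -0.0814  0.0906]
riderout [-54.1  75.5   9. ] [ 0.5393 -0.0812  0.0832]
tip [  -6.  -106.9   12. ] [ 0.5789 -0.2636  0.1099]
lineA [ 2.1 75.7 41. ] [ 0.572  -0.081   0.1391]
lineB [19.8 74.2 41. ] [ 0.5873 -0.0826  0.1479]
```

View pics/r1.png

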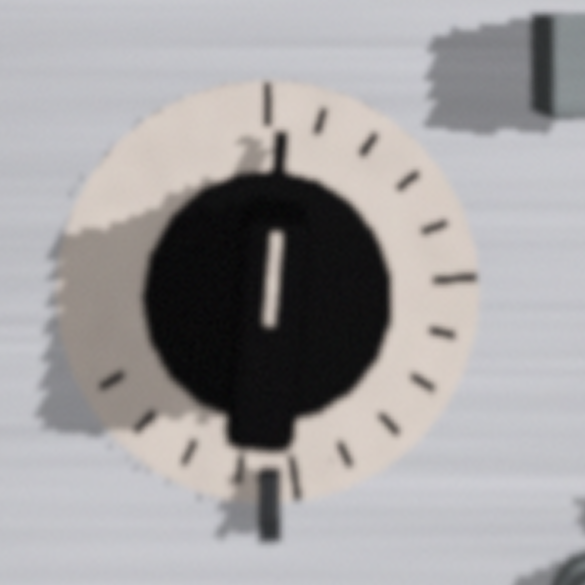

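>>> send_rows:
  commands:
    - [[3.8,2.7,15,4.7,0.6],[0,0,20,0,0.6],[0,0,20,0,0.6],[0,0,20,0,0.6],[0,0,20,0,0.6],[0,0,16,0,0.6],[0,0,0,0,0.6],[0,0,0,0,0.6]]

```text
time: 5.25
tcp_pos: [0.5752, -0.0811, 0.14]
tool_rot: [[-0.995, 0.1, 0.001], [0.1, 0.995, -0.0], [-0.001, -0.0, -1.0]]
wrist_force: [0.1, -0.2, -0.4]
opening: 0.598
grip_force: 0.0
```

>>> send_rows:
  commands:
    - [[0,0,0,0,0],[0,0,0,0,0],[0,0,0,0,0],[0,0,0,0,0],[0,0,0,0,0],[0,0,0,0,0],[0,0,0,0,0],[0,0,0,0,0]]

```text
time: 6.25
tcp_pos: [0.5752, -0.0822, 0.1407]
tool_rot: [[-0.995, 0.099, 0.001], [0.099, 0.995, -0.003], [-0.001, -0.003, -1.0]]
wrist_force: [-0.7, -4.7, 2.4]
opening: 0.149
grip_force: 60.2
```

>>> send_rows:
  commands:
    - [[0,-1,0,4,0],[0,0,0,4,0],[0,0,0,4,0],[0,0,0,4,0],[0,0,0,4,0],[0,0,0,4,0],[0,0,0,4,0],[0,0,0,4,0]]

```text
time: 7.25
tcp_pos: [0.5742, -0.0816, 0.1421]
tool_rot: [[-0.791, 0.612, -0.002], [0.612, 0.791, 0.002], [0.002, 0.0, -1.0]]
wrist_force: [-10.0, -0.6, 12.5]
opening: 0.153
grip_force: 126.7
```

>>> send_rows:
  commands:
    - [[0.8,-0.6,-1,4,0],[0,0,0,4,0],[0,0,0,4,0],[0,0,0,4,0],[0,0,0,4,0],[0,0,0,4,0],[0,0,0,0,0],[0,0,0,0,0]]

```text
time: 8.25
tcp_pos: [0.5735, -0.0809, 0.1442]
tool_rot: [[-0.475, 0.88, -0.001], [0.88, 0.475, 0.003], [0.003, 0.001, -1.0]]
wrist_force: [-14.2, 2.7, 16.8]
opening: 0.152
grip_force: 141.1
```

>>> send_rows:
  commands:
    - [[0.5,-0.9,-1.5,4,0],[0,0,0,4,0],[0,0,0,4,0],[0,0,0,4,0],[0,0,0,4,0],[0,0,0,4,0],[0,0,0,0,0],[0,0,0,0,0]]

```text
time: 9.25
tcp_pos: [0.5733, -0.0844, 0.1486]
tool_rot: [[-0.075, 0.997, 0.001], [0.997, 0.075, -0.006], [-0.006, 0.001, -1.0]]
wrist_force: [-17.7, -4.9, 26.1]
opening: 0.148
grip_force: 104.1
```

```bash
python3 - <<'E'
from h import *
img,K,T=wrist("w2")
q=pickle.load(open("q.pkl","rb"))
a=rect(img,K,T,q,-.065,.065,.005,.135,4.5); b=cv2.resize(img,(320,240))
a[:240,-200:]=a[:240,-200:]
o=np.zeros((585,800,3),np.uint8);o[:,:585]=a;o[:161,585:]=cv2.resize(img,(215,161));cv2.imwrite("pics/r2.png",o)
E
```

```text
9.25 [ 0.5733 -0.0844  0.1486] [[-0.075, 0.997, 0.001], [0.997, 0.075, -0.006], [-0.006, 0.001, -1.0]] [-15.6   1.6 103.9  -0.3  74.4 -19.8] [-17.71  -4.91  26.07]
```

View pics/r2.png

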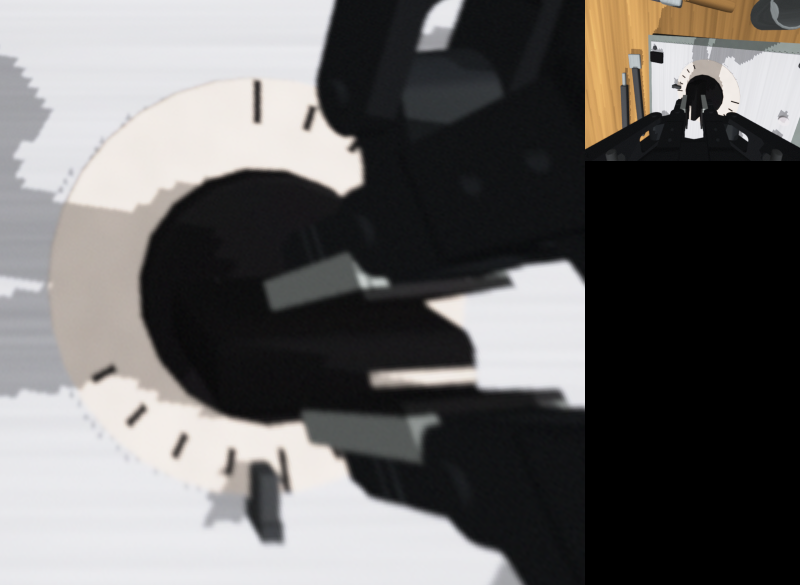

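The rectified view shows the bar pointing right, with the white line horizontal from (372, 381) to (475, 375), so the knob followed to about 1.55 rad. The rider hasn't moved, at (265, 500). I'll let go briefly to relieve the wedging, regrip, and carry on.

>>> send_rows:
  commands:
    - [[0,0,0,0,0.5],[0,0,0,0,0.5],[0.9,2,1.5,0,0.5],[0,0,0,0,0.5],[0,0,0,0,0],[0,0,0,0,0],[0,0,0,0,0],[0,0,0,0,0]]

```text
time: 10.3
tcp_pos: [0.5749, -0.0807, 0.1409]
tool_rot: [[-0.074, 0.997, 0.001], [0.997, 0.074, 0.0], [0.0, 0.001, -1.0]]
wrist_force: [-1.4, 0.7, 3.7]
opening: 0.225
grip_force: 57.3
```

>>> send_rows:
  commands:
    - [[0,0,0,4,0],[0,0,0,4,0],[0,0,0,4,0],[0,0,0,4,0],[0,0,0,4,0],[0,0,0,4,0],[0,0,0,0,0],[0,0,0,0,0]]

```text
time: 11.3
tcp_pos: [0.5748, -0.0818, 0.1425]
tool_rot: [[0.337, 0.941, 0.0], [0.941, -0.337, -0.002], [-0.002, 0.001, -1.0]]
wrist_force: [-6.8, -1.0, 11.0]
opening: 0.212
grip_force: 58.4
```

>>> send_rows:
  commands:
    - [[0,0,0,4,0],[0,0,0,4,0],[0,0,0,4,0],[0,0,0,4,0],[0,0,0,4,0],[0,0,0,4,0],[0,0,0,4,0],[0,0,0,4,0]]

```text
time: 12.3
tcp_pos: [0.5739, -0.0825, 0.1438]
tool_rot: [[0.786, 0.618, -0.003], [0.618, -0.786, -0.004], [-0.005, 0.001, -1.0]]
wrist_force: [-12.9, -4.0, 15.5]
opening: 0.176
grip_force: 58.8
```

>>> send_rows:
  commands:
    - [[0,0,0,4,0],[0,0,0,4,0],[0,0,0,4,0],[0,0,0,4,0],[0,0,0,4,0],[0,0,0,4,0],[0,0,0,0,0],[0,0,0,0,0]]

```text
time: 13.3
tcp_pos: [0.5738, -0.0824, 0.1437]
tool_rot: [[0.969, 0.246, -0.003], [0.246, -0.969, -0.004], [-0.004, 0.003, -1.0]]
wrist_force: [-14.5, -1.9, 17.2]
opening: 0.154
grip_force: 58.8
```

>>> send_rows:
  commands:
    - [[0,0,0,0,0.4],[0,0,0,0,0.4],[0,0,0,0,0.4],[0,0,0,0,0],[0,0,0,0,0],[0,0,0,0,0],[0,0,0,4,0],[0,0,0,4,0]]

```text
time: 14.3
tcp_pos: [0.5746, -0.082, 0.1405]
tool_rot: [[0.994, 0.107, 0.0], [0.107, -0.994, -0.002], [-0.0, 0.002, -1.0]]
wrist_force: [-0.3, -4.3, 0.6]
opening: 0.151
grip_force: 57.6
```

>>> send_rows:
  commands:
    - [[0,0,0,3,0],[0,0,0,2,0],[0,0,0,0,0],[0,0,0,0,0.7],[0,0,0,0,0.7],[0,0,-40,0,0.8],[0,0,-40,0,1],[0,0,-20,0,1]]

```text
time: 15.3
tcp_pos: [0.5755, -0.0806, 0.2433]
tool_rot: [[1.0, 0.023, 0.004], [0.023, -1.0, -0.0], [0.004, 0.0, -1.0]]
wrist_force: [-0.3, -1.2, -0.1]
opening: 0.997
grip_force: 0.0
```

```bash
python3 - <<'E'
from h import *
img,K,T=wrist("w3")
q=pickle.load(open("q.pkl","rb"))
a=rect(img,K,T,q,-.065,.065,.005,.135,4.5)
o=np.zeros((585,800,3),np.uint8);o[:,:585]=a;o[:161,585:]=cv2.resize(img,(215,161));cv2.imwrite("pics/r3.png",o)
E
```

```text
15.3 [ 0.5755 -0.0806  0.2433] [[1.0, 0.023, 0.004], [0.023, -1.0, -0.0], [0.004, 0.0, -1.0]] [-15.3  -2.8  98.9   0.   83.7  73.4] [-0.33 -1.2  -0.07]
```

View pics/r3.png

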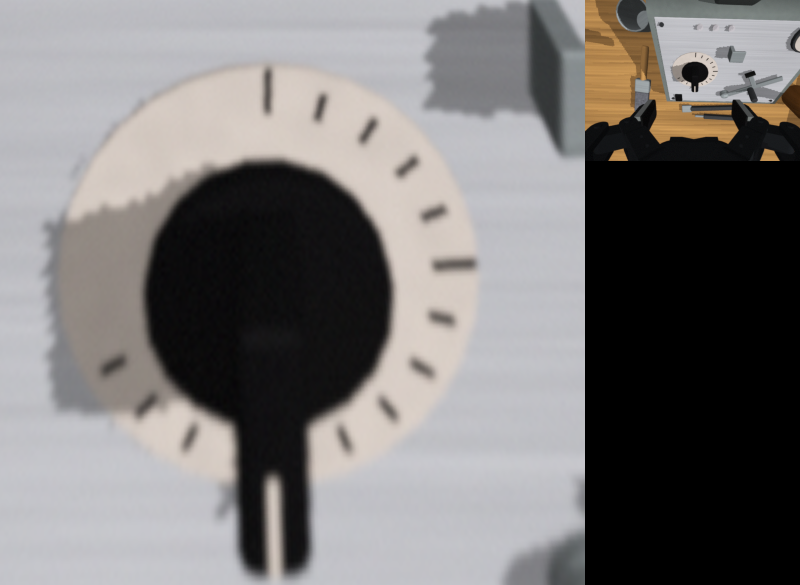

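The bar now points downhill, with the white line from (272, 475) to (275, 578), and it hides the nib and rider in this view. I'll check the angles numerically instead.

```bash
python3 - <<'E'
from h import *
q=pickle.load(open("q.pkl","rb"))
def ax(n,mask):
    img,K,T=pickle.load(open(n+".pkl","rb"));g=cv2.cvtColor(rect(img,K,T,q,-.075,.065,.005,.135,8),cv2.COLOR_BGR2GRAY)
    x0,x1,y0,y1=mask;return g[y0:y1,x0:x1]
def pca(b,off):
    y,x=np.nonzero(b);p=np.c_[x,y].astype(float);m=p.mean(0);u,s,v=np.linalg.svd(p-m,full_matrices=False);return (m+off).round(1),v[0].round(4),len(p)
k=8/4.5
def box(x0,x1,y0,y1):return [int(v*k) for v in(x0,x1,y0,y1)]
b=box(255,290,220,340);print("line w1",pca(ax("w1",b)>110,(b[0],b[2])))
b=box(258,290,465,582);print("line w3",pca(ax("w3",b)>110,(b[0],b[2])))
b=box(258,286,505,550);print("rider w1",pca(ax("w1",b)<110,(b[0],b[2])))
b=box(272,290,128,165);print("nib w1",pca(ax("w1",b)<80,(b[0],b[2])))
g=ax("w1",box(130,410,150,440));
for n in("w1","w3"):
    b=box(130,410,150,400);g=(ax(n,b)<60).astype(np.uint8)
    c=max(cv2.findContours(g,0,2)[0],key=cv2.contourArea)[:,0].astype(float)+[b[0],b[2]]
    c=c[(c[:,1]>180*k)&(c[:,1]<385*k)]
    f=least_squares(lambda p:np.hypot(*(c-p[:2]).T)-p[2],[475,525,218],loss="soft_l1",f_scale=2).x;print(n,"skirt",f.round(1))
E
```

```text
line w1 (array([484.5, 494.5]), array([-0.0834,  0.9965]), 3878)
line w3 (array([486.5, 950.1]), array([0.0202, 0.9998]), 5281)
rider w1 (array([476.6, 926.8]), array([0.0776, 0.997 ]), 2223)
nib w1 (array([497.2, 265.9]), array([-0.0849,  0.9964]), 738)
w1 skirt [473.6 527.7 216.6]
w3 skirt [474.6 523.7 222.6]
```

Knob is at about 3.12 rad and the rider at about 3.134, roughly 0.5 mm apart at the tip, so the knob is set and released. Next is the hook path.

```bash
python3 - <<'E'
from h import *
q=pickle.load(open("q.pkl","rb"));R,t=panel(q)
img,K,T=pickle.load(open("w3.pkl","rb"))
pr=None
for a in [1.05,.9,.75,.6,.45,.3,.15,0,-.03]:
    w=R@np.array([-.069+.06*np.cos(a),.003-.06*np.sin(a),.030])+t+[0,0,.008]
    print(a,(w*1e3).round(1),None if pr is None else ((w-pr)*1e3).round(1));pr=w
u=proj(R@np.array([[-.0392,-.049,.046],[-.0392,-.049,.012]]).T.__class__(R@np.array([[-.0392,-.049,.046],[-.0392,-.049,.012]]).T).T+t if 0 else (R@np.array([[-.0392,-.049,.046],[-.0392,-.049,.012]]).T).T+t,K,T);print(u)
c=img[150:310,390:590].copy();c=cv2.resize(c,None,fx=3.5,fy=3.5,interpolation=2)
for p in u: cv2.circle(c,tuple(int(v) for v in (p-[390,150])*3.5),4,(0,0,255),-1)
cv2.imwrite("pics/p3.png",c)
E
```

```text
1.05 [ 541.4 -205.7  116.9] None
0.9 [ 547.8 -200.7  120.6] [6.5 5.  3.7]
0.75 [ 553.6 -194.6  123.9] [5.7 6.1 3.3]
0.6 [ 558.5 -187.6  126.7] [4.9 7.  2.8]
0.45 [ 562.4 -179.8  129. ] [3.9 7.8 2.3]
0.3 [ 565.3 -171.5  130.6] [2.9 8.4 1.6]
0.15 [ 567.  -162.7  131.6] [1.8 8.8 1. ]
0 [ 567.6 -153.7  132. ] [0.6 9.  0.3]
-0.03 [ 567.6 -151.9  132. ] [-0.   1.8 -0. ]
[[501.40636963 299.06642327]
 [487.36418092 262.34618397]]
```

View pics/p3.png

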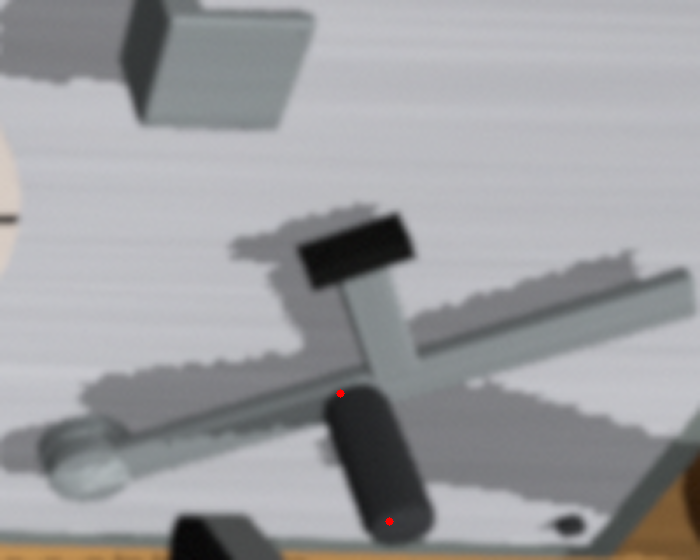

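The projected post axis (red dots) lies about 2.5 mm left of the real post, whose top centre is at (403, 520). I'll shift my aim to the right by that much.

>>> send_rows:
  commands:
    - [[-9.4,31.6,0,0,0.7],[-9.4,31.6,0,0,0.7],[-9.4,31.6,0,0,0.7],[-9.4,31.6,0,0,0.7],[0,0,25,0,0.7],[0,0,25,0,0.7],[0,0,25,0,0.7],[0,0,25,0,0.7]]

```text
time: 16.35
tcp_pos: [0.5389, -0.2074, 0.1378]
tool_rot: [[1.0, 0.022, -0.002], [0.022, -1.0, 0.002], [-0.002, -0.002, -1.0]]
wrist_force: [0.3, -0.0, -0.1]
opening: 0.701
grip_force: 0.0
```

>>> send_rows:
  commands:
    - [[0,0,13,0,0.7],[0,0,13,0,0.7],[0,0,0,0,0],[0,0,0,0,0],[0,0,0,0,0],[0,0,0,0,0],[0,0,0,0,0],[0,0,0,0,0]]

```text
time: 17.35
tcp_pos: [0.5406, -0.209, 0.1158]
tool_rot: [[1.0, 0.022, 0.002], [0.022, -1.0, -0.002], [0.002, 0.002, -1.0]]
wrist_force: [1.6, -3.9, 5.3]
opening: 0.14
grip_force: 59.0
```

>>> send_rows:
  commands:
    - [[2.3,-1.7,-1.3,0,0],[3.3,-2.5,-1.9,0,0],[3.3,-2.5,-1.9,0,0],[3.0,-3.0,-1.7,0,0],[3.0,-3.0,-1.7,0,0],[2.6,-3.4,-1.4,0,0],[2.6,-3.4,-1.4,0,0],[2.1,-3.9,-1.2,0,0]]

```text
time: 18.35
tcp_pos: [0.5627, -0.1868, 0.1284]
tool_rot: [[1.0, 0.023, 0.004], [0.023, -1.0, -0.006], [0.004, 0.006, -1.0]]
wrist_force: [2.5, -6.7, 2.9]
opening: 0.142
grip_force: 58.7
```

>>> send_rows:
  commands:
    - [[1.5,-4.1,-0.8,0,0],[1.4,-4.1,-0.8,0,0],[1.1,-4.1,-0.7,0,0],[0.8,-4.1,-0.5,0,0],[0.5,-4.1,-0.3,0,0],[0.3,-4.1,-0.2,0,0],[0.1,-4.1,0,0,0],[0,0,0,0,0]]

```text
time: 19.35
tcp_pos: [0.5721, -0.1572, 0.134]
tool_rot: [[1.0, 0.023, 0.016], [0.023, -1.0, -0.006], [0.016, 0.006, -1.0]]
wrist_force: [15.2, -5.8, 2.7]
opening: 0.135
grip_force: 59.1
```

>>> send_rows:
  commands:
    - [[3,-1.5,-0.5,0,0],[0,-1.5,0,0,0],[0,-1.5,0,0,0],[0,-1,0,0,0],[0,0,0,0,0],[0,0,0,0,0],[0,0,0,0,0],[0,0,0,0,0]]

```text
time: 20.35
tcp_pos: [0.5723, -0.1567, 0.134]
tool_rot: [[1.0, 0.022, 0.009], [0.023, -1.0, -0.016], [0.009, 0.016, -1.0]]
wrist_force: [4.5, -22.6, 2.6]
opening: 0.129
grip_force: 59.0
```

>>> send_rows:
  commands:
    - [[0,-1.5,0,0,0],[0,-1.5,0,0,0],[0,-1.5,0,0,0],[0,-1.5,0,0,0],[0,0,0,0,0],[0,0,0,0,0],[0,0,0,0,0],[0,0,0,0,0]]

```text
time: 21.35
tcp_pos: [0.5723, -0.1561, 0.1341]
tool_rot: [[1.0, 0.022, 0.01], [0.022, -0.999, -0.027], [0.009, 0.027, -1.0]]
wrist_force: [5.7, -39.5, -1.9]
opening: 0.135
grip_force: 59.2
```

>>> send_rows:
  commands:
    - [[0,5,0,0,0],[0,5,0,0,0],[0,0,0,0,0.4],[0,0,0,0,0.4],[0,0,0,0,0.4],[0,0,-30,0,0.4],[0,0,-40,0,0.4],[0,0,-40,0,0.4]]

```text
time: 22.35
tcp_pos: [0.5688, -0.1529, 0.2408]
tool_rot: [[1.0, 0.023, -0.002], [0.023, -1.0, 0.001], [-0.002, -0.001, -1.0]]
wrist_force: [0.8, -0.2, -0.8]
opening: 0.398
grip_force: 0.0
```

```bash
python3 - <<'E'
from h import *
img,K,T=wrist("w4")
q=pickle.load(open("q.pkl","rb"))
a=rect(img,K,T,q,-.09,.09,-.03,.135,3.3,.0085)
o=np.zeros((594,800,3),np.uint8);o[:a.shape[0],:a.shape[1]]=a;o[:191,545:]=cv2.resize(img,(255,191));cv2.imwrite("pics/r4.png",o)
R,t=panel(q)
E
```

```text
22.35 [ 0.5688 -0.1529  0.2408] [[1.0, 0.023, -0.002], [0.023, -1.0, 0.001], [-0.002, -0.001, -1.0]] [-22.3  -1.4  97.8   0.   83.8  66.4] [ 0.78 -0.22 -0.79]
```

View pics/r4.png

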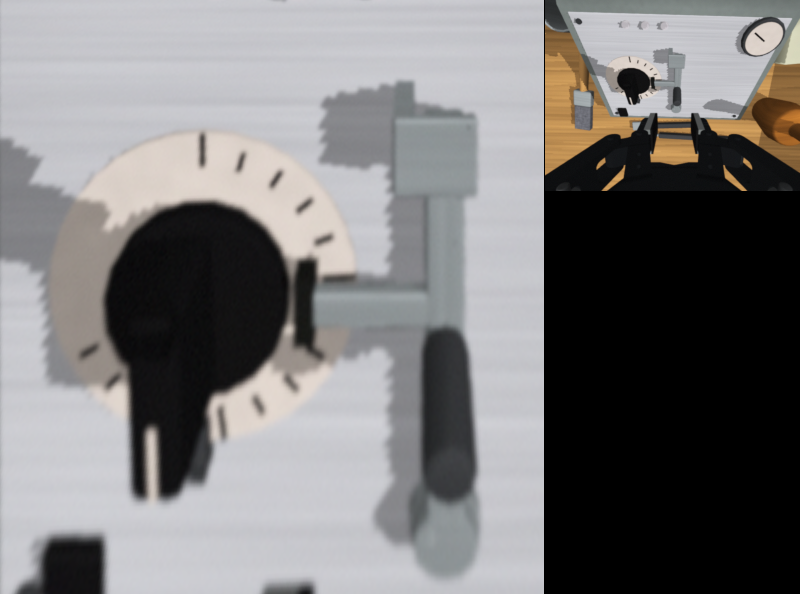

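The final view shows the arm vertical (edges x = 428 and 463) with its toe inside the catch, and the shoe at the skirt near (305, 303). The white line at x = 152 is vertical. I'll measure both angles.

```bash
python3 - <<'E'
from h import *
q=pickle.load(open("q.pkl","rb"));img,K,T=pickle.load(open("w4.pkl","rb"))
g=cv2.cvtColor(rect(img,K,T,q,-.09,.09,-.03,.135,9.9,.0085),cv2.COLOR_BGR2GRAY).astype(float)
g=cv2.GaussianBlur(g,(0,0),3);k=3
# white line centroid per row
ys=np.arange(440*k,492*k);s=g[ys][:,140*k:165*k];w=np.clip(s-90,0,None);c=(w*np.arange(s.shape[1])).sum(1)/w.sum(1)
print("knob line dx/dy",np.polyfit(ys,c,1)[0])
for nm,x0,x1,y0,y1 in[("armR",455,472,205,320),("armL",420,436,205,270),("ridR",200,216,440,475)]:
    ys=np.arange(y0*k,y1*k);s=np.abs(np.diff(g[ys][:,x0*k:x1*k],axis=1));s[s<s.max(1,keepdims=True)*.5]=0
    c=(s*np.arange(s.shape[1])).sum(1)/s.sum(1);p=np.polyfit(ys,c,1);print(nm,p[0],"rms",np.std(c-np.polyval(p,ys)))
# zero tick and gap reference
R,t=panel(q)
s=g[135*k:165*k,190*k:214*k];w=np.clip(150-s,0,None);print("tick0 x",190+(w.sum(0)*np.arange(w.shape[1])).sum()/w.sum()/k)
E
```

```text
knob line dx/dy 0.026941657425972713
armR 0.003115191639097325 rms 0.8517989915424036
armL -0.0017796489386052367 rms 1.1379106578392644
ridR -0.17559044143964192 rms 2.7544531595787425
tick0 x 201.89042845155953
```

```bash
python3 -c "
from workcell import robot
print(robot.job_done())"
```

```text
the job is handed in; nothing more can be done
None
```

I handed the job in at about 22 s: by my camera measurements the knob's nib is about 0.5 mm from the rider's point, the hook is home in its catch, and the gripper is clear of both, but no verdict came back.

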